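# Scan the new sample jar with the hand scanner

### The job

Log the new sample: draw the cordless code scanner up out of its charging stand, turn it to look steeply down, and aim it at the middle of the square code on the lid of the jar with the orange lid, with its window about 10 cm from the code. It reads by itself, so finish while still holding it there in the air, quite still; do not bump the jars with it or disturb the other things on the bench.

Things in the scene. Friction and masses are not known exactly. Their poses are not given: they have to be found in the camera images.
- stand: mid-grey charging stand, fixed. Origin: centre of its underside; -x is its front (the scanner looks that way), z up. Foot 124 (x) by 108 (y) by 12 mm; on it an upright socket, 45 by 49 mm outside, 35 (x) by 39 mm (y) inside, floor 12 mm and open rim 78 mm above the bench. The scanner's handle stands in it with about 2 mm play all round and comes out straight up; nothing latches it
- scanner: cordless pistol-shaped code scanner, 150 to 250 g, loose, handle down in the stand, grey head on top. Origin: centre of the handle's underside; z up the handle, -x the nose side. Handle dark, 30 (x) by 34 mm (y), 115 mm long; red trigger (not needed). May lean a few degrees in the socket. Reads when its line of sight is within 35 degrees of square to the label
- scanner_head (a point): centre of the scanner's head, 133 mm above the handle's underside and 8 mm to the nose side of its middle; axes as scanner. Here the head is a block with flat upright sides, 48 mm wide (y), 40 mm high, 70 mm long; from 34 mm in front of the point the nose flares to 60 mm wide. Good place to grip, across y, from above
- scanner_window (a point): centre of the dark red window in the scanner's nose, 62 mm in front of scanner_head. Its z axis is the line of sight, out of the nose, in line with the head's centre, 10 degrees below level when the handle is upright; x is the scanner's y; y then points down. Reads by itself a code 50 to 160 mm in front of the window and within 25 mm of the line of sight
- tray: shallow white sample tray, fixed, 250 mm square, floor 6 mm and lip 14 mm above the bench, with the four jars on it in a square about 110 mm apart, in any order. Origin: centre of its underside
- jar_orange_code (a point): the centre of the square code label (36 mm, black pattern on white) on top of the flat orange lid of the new sample, the one to scan; z points up out of the label. The jar is white plastic, 64 mm across, 100 mm high to the label, lid 69 mm across, and stands loose on the tray
- jar_blue_code (a point): the centre of the square code label (36 mm, black pattern on white) on top of the flat blue lid of another sample, not to be scanned; z points up out of the label. The jar is white plastic, 64 mm across, 100 mm high to the label, lid 69 mm across, and stands loose on the tray
- jar_green_code (a point): the centre of the square code label (36 mm, black pattern on white) on top of the flat green lid of another sample, not to be scanned; z points up out of the label. The jar is white plastic, 64 mm across, 100 mm high to the label, lid 69 mm across, and stands loose on the tray
- jar_black_code (a point): the centre of the square code label (36 mm, black pattern on white) on top of the flat black lid of another sample, not to be scanned; z points up out of the label. The jar is white plastic, 64 mm across, 100 mm high to the label, lid 69 mm across, and stands loose on the tray
- jar_orange: the jar with the orange lid; origin: centre of its underside, z up
- jar_blue: the jar with the blue lid; origin: centre of its underside, z up
- jar_green: the jar with the green lid; origin: centre of its underside, z up
- jar_black: the jar with the black lid; origin: centre of its underside, z up
- beaker: empty white plastic beaker, 66 mm across, 75 mm high, on a folded wipe; loose bystander. Origin: centre of its underside
- wash_bottle: pale wash bottle with red cap and bent spout, 66 mm across, 200 mm high; loose bystander. Origin: centre of its underside
- syringe: empty plastic syringe lying at the back of the bench, 36 mm wide at its finger flange, 21 mm thick, about 135 mm long; loose bystander. Origin: under the finger flange, y along the barrel to the tip
There are look-alikes about, which are no part of the job. Leave any pink, purple or red look-alike of the jar_black alone.

How it is judged:
By the outcome, as a careful person would: the job done as asked, in the order asked, and still so for the second after the job is handed in, while the arm keeps its last pose, push and grip.
It also fails if it takes over 34 s, if anything falls off the work surface, if the arm or the gripper's body presses on something with over 40 N, if the wrist force passes 120 N, or if a joint passes its speed limit or range.

### The arm

A 7-joint arm with a two-finger parallel gripper is mounted at the origin on the work surface. World frame = base frame: x ahead of the robot, y to its left, z up, the work surface at z = 0. Lengths are in mm, angles in rad, forces in N, time in s.
With the tool pointing down it reaches from about 400 to 875 mm from the base axis. Payload 19.3 kg.
Tool frame: the origin (TCP) lies at the very end of the fingers, on their centre line; the grasp point (between the pads) lies 19 mm behind it (grip_point_offset is the z of the grasp point in the tool frame, in mm); z points along the fingers, y is the line along which they close (so a half turn about z gives the same grasp; the last joint's range is limited). The gripper opens to 85 mm and grips with 20 to 120 N. Pads are 22 mm wide; open, the fingers measure 114 mm over their backs; the gripper's body (76 mm by 85 mm) begins 54 mm behind the grasp point. The pads swing forward as they close: fully open they stand 13 mm farther back than shut.
Start: joints at [-1.245, 0.521, -0.036, 1.599, 0.021, 1.021, -0.113], TCP at [240.984, 576.664, 231.291] pointing down, gripper open.
Joint ranges: [-2.91, 2.91], [-0.3, 2.13], [-1.5, 1.42], [0.17, 2.43], [-1.26, 4.41], [0.16, 1.93], [-2.52, 2.52]. Speed limits (rad/s): [1.89, 1.89, 2.39, 2.39, 3.01, 3.01, 3.01].

### API

Orientations are given as a 3x3 rotation matrix whose columns are the frame's x, y, z axes.
In Python, from workcell import movep, movel, goto_joints, open_gripper, clamp, wait, inverse_kinematics, read_state, camera, PlanningError, finish_job, grip_point_offset gives the robot as it stands. Calls block until the motion is done:
- movep(position, orientation): joint-space move of the TCP to a pose.
- movel(position, frame=None, max_speed=150, guard=None): straight line of the TCP; frame=None keeps the orientation; max_speed is the mean speed in mm/s. With guard (N) it stops when the force on the tool has changed by that much, and returns True; else False.
- goto_joints(angles): joint-space move.
- open_gripper() and clamp(): open the fingers fully, or close them until they stop; the grip force is fixed at half the most.
- wait(seconds).
- inverse_kinematics(position, orientation): joint angles nearest the present ones, or None.
- read_state(): the state.
- camera(name): name is "side" or "top"; returns a dict with "image" (480x640x3 uint8, blue, green, red), "range_z" (480x640 float32, mm along the optical axis (not along the pixel's ray), 0 where there is no reading), "fx", "fy", "cx", "cy" (pixels), "cam_to_world" (4x4, takes a point from camera to world coordinates). Camera axes: x right, y up, looking along -z (the intrinsics and any distortion apply to the point x, -y, -z); pixel columns grow to the right and rows downward; lengths in mm; the calibration is good to about 2 mm. A picture is of the moment at which its call begins.
A pose or a line that the arm cannot do raises PlanningError and nothing moves.
- finish_job(): hands the job in; it is judged then, once.
The state is a dict: "time": time; "qpos": joint angles; "qvel": joint speeds; "joint_efforts": joint torques, N m; "eef_pos": TCP position; "tool_rot": TCP orientation; "ft_force": force on the tool from outside, world axes, zero at the start; "torque": the same for the moment, N m; "finger_gap": finger opening in mm; "gripper_force": force on a finger pad.
Only numpy, scipy, OpenCV 4.12 (cv2) and the standard library are available. Lean on these libraries where they do the work, as an engineer would, in place of code of your own. Each camera call takes 0.05 s, during which the arm holds its last target. There are 200 camera calls.

## Working session

There is one attempt and no reset: what is moved stays moved. The work goes in short steps, each a Python script; the robot and the scene stay as the last script left them, time stands still between calls to the robot, and variables do not carry over. Pictures are saved under pics/ and viewed, at most 10 in all, crops included, and the job is handed in when it is done.

```bash
mkdir -p pics; ls
python3 - <<'E'
from workcell import *
import cv2,numpy as np
for n in("top","side"):
    c=camera(n); cv2.imwrite(f"pics/{n}1.png",c["image"]); np.savez(f"{n}1.npz",**c)
    print(n,c["fx"],c["fy"],c["cx"],c["cy"],c["cam_to_world"].round(3).tolist(),[k for k in c])
s=read_state();print(s["time"],s["tool_rot"],s["finger_gap"],s["eef_pos"],grip_point_offset)
E
```

```text
pics
top 614.0171198570114 614.0171198570114 330.898932583443 247.87771833185792 [[0.03, 0.975, -0.22, 209.328], [-1.0, 0.03, -0.002, -0.592], [0.004, 0.22, 0.976, 1914.052], [0.0, 0.0, 0.0, 1.0]] ['image', 'range_z', 'fx', 'fy', 'cx', 'cy', 'cam_to_world']
side 466.93466772349075 466.93466772349075 310.1103720769798 240.11947222902344 [[0.859, 0.393, -0.329, 199.169], [-0.512, 0.659, -0.55, -677.619], [0.001, 0.641, 0.767, 1044.89], [0.0, 0.0, 0.0, 1.0]] ['image', 'range_z', 'fx', 'fy', 'cx', 'cy', 'cam_to_world']
0.1 [[-9.22665042e-01  3.85602269e-01 -3.31992861e-04]
 [ 3.85602411e-01  9.22664611e-01 -8.92381824e-04]
 [-3.77863929e-05 -9.51386761e-04 -9.99999547e-01]] 85.13101401064637 [240.89071142 576.42522959 230.80304879] -18.700000000000003
```

View pics/top1.png

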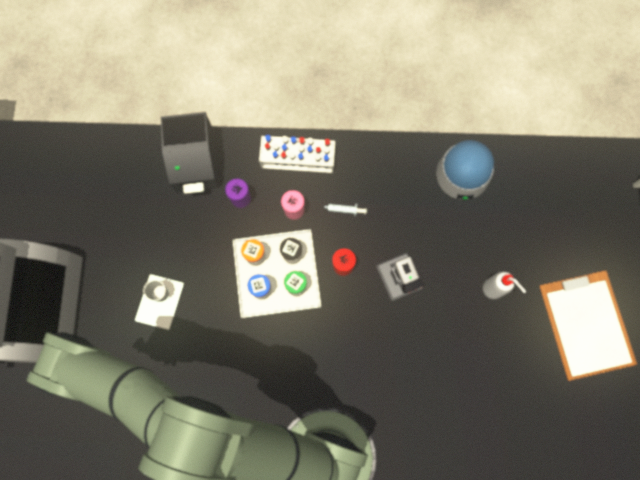

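View pics/side1.png

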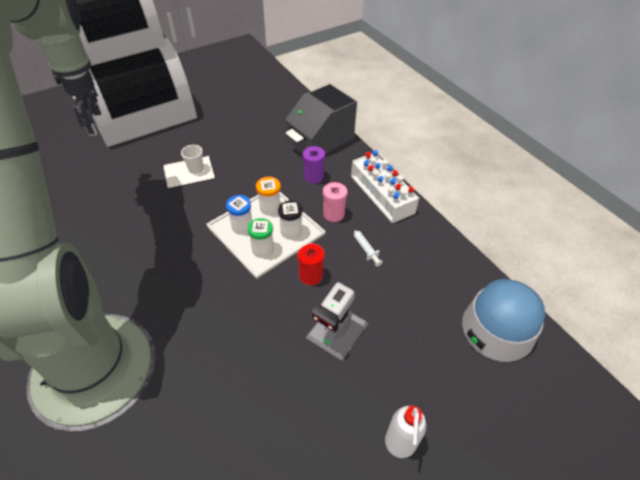

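The top view shows the orange lid at about (254,250), black (291,248), blue (260,286), green (296,283), the scanner at (402,272) and the red look-alike at (344,261). In the side view the scanner head is at (335,303), with its nose towards (322,322). Next I'll measure the lids and head, using enlarged crops.

```bash
cat > h.py <<'E'
import numpy as np,cv2
def cloud(c):
    v,u=np.mgrid[0:480,0:640]; z=c["range_z"].astype(float)
    P=np.stack([(u-c["cx"])/c["fx"]*z,-(v-c["cy"])/c["fy"]*z,-z,np.ones_like(z)],-1)
    return (P@np.array(c["cam_to_world"]).T)[...,:3]
def plane(c,u,v,h):
    M=np.array(c["cam_to_world"]); d=M[:3,:3]@np.array([(u-c["cx"])/c["fx"],-(v-c["cy"])/c["fy"],-1.]);o=M[:3,3]
    return o+d*(h-o[2])/d[2]
E
python3 - <<'E'
from h import *
cs={n:dict(np.load(f"{n}1.npz")) for n in("top","side")}
out=[]
for n,(r,cc) in {"top":((225,310),(365,440)),"side":((270,365),(290,380))}.items():
    c=cs[n]; W=cloud(c)
    im=c["image"]; out.append(cv2.resize(im[r[0]:r[1],cc[0]:cc[1]],(400,500),interpolation=cv2.INTER_CUBIC))
    # orange lid
    hsv=cv2.cvtColor(im,cv2.COLOR_BGR2HSV)
    m=cv2.inRange(hsv,(8,150,120),(22,255,255)); 
    box=(235,270,230,275) if n=="top" else (170,205,250,290)
    k=np.zeros_like(m);k[box[0]:box[1],box[2]:box[3]]=m[box[0]:box[1],box[2]:box[3]]
    p=cv2.convexHull(cv2.findNonZero(k)); (u,v),_,_=e=cv2.fitEllipse(p); print(n,"lid",e,plane(c,u,v,106),W[int(v),int(u)])
    # label: white within lid
    w=cv2.inRange(im,(150,150,150),(255,255,255)); q=np.zeros_like(m)
    q[int(v)-8:int(v)+8,int(u)-9:int(u)+9]=w[int(v)-8:int(v)+8,int(u)-9:int(u)+9]; 
    b=cv2.minAreaRect(cv2.findNonZero(q)); print(" label",b,plane(c,*b[0],106))
    S=W[r[0]:r[1],cc[0]:cc[1]].reshape(-1,3); t=S[(S[:,2]>135)&(S[:,2]<220)]
    print(" head pts",len(t),np.percentile(t[:,2],[5,50,75,90,97]) if len(t) else "")
    t2=t[t[:,2]>np.percentile(t[:,2],30)]
    print(cv2.minAreaRect(t2[:,:2].astype(np.float32)),t2.mean(0))
cv2.imwrite("pics/crop1.png",np.hstack(out))
E
```

```text
top lid ((252.38963317871094, 250.2757110595703), (21.386674880981445, 21.76352310180664), 134.11643981933594) [601.72193436 240.13676069 106.        ] [601.96515812 241.0085601  108.62255642]
 label ((251.0, 249.5), (15.0, 16.0), 90.0) [603.98385353 244.46120312 106.        ]
 head pts 605 [146.745904   160.80690878 165.47003368 169.7193968  172.25260139]
((534.639892578125, -220.71841430664062), (96.0417251586914, 59.6687126159668), 24.217172622680664) [ 538.66629349 -220.14990352  164.01184151]
side lid ((267.70147705078125, 185.83062744140625), (19.82101058959961, 25.85633087158203), 87.54832458496094) [601.19639856 235.11459564 106.        ] [601.71438943 240.75678535 104.46191548]
 label ((267.5, 184.5), (9.0, 13.0), 90.0) [603.27663236 240.38041734 106.        ]
 head pts 1028 [140.79643769 157.74190743 162.75765082 165.7834553  167.61058778]
((534.291259765625, -228.00283813476562), (94.89987182617188, 56.327693939208984), 21.494583129882812) [ 536.38143731 -225.7149351   160.99074009]
```

View pics/crop1.png

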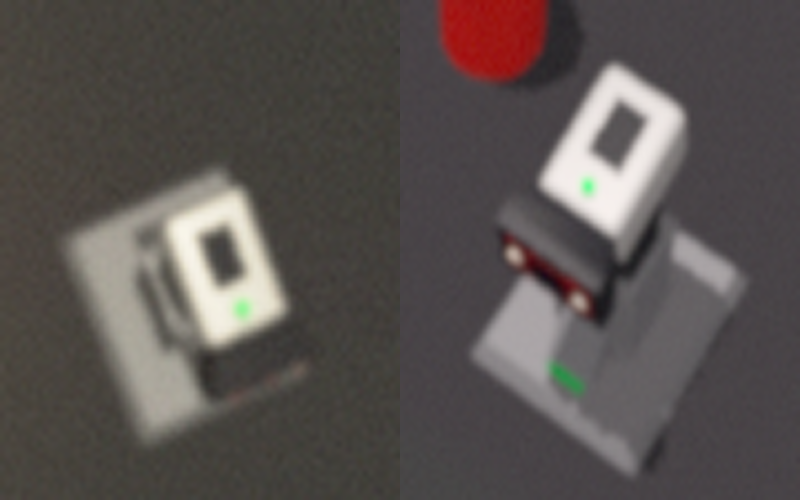

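Run:
```python
from h import *
from workcell import inverse_kinematics, read_state
from scipy.spatial.transform import Rotation as R
for n,(r,cc) in {"top":((225,310),(365,440)),"side":((270,365),(290,380))}.items():
    c=dict(np.load(f"{n}1.npz")); W=cloud(c); im=c["image"]
    m=np.zeros((480,640),np.uint8); s=np.s_[r[0]:r[1],cc[0]:cc[1]]
    m[s]=cv2.inRange(im[s],(140,)*3,(255,)*3)
    k,l,st,_=cv2.connectedComponentsWithStats(m); i=1+st[1:,4].argmax(); m=(l==i).astype(np.uint8)
    h=cv2.findContours(m,0,2)[0][0][:,0]; f=cv2.convexHull(h)[:,0]
    g=np.array([plane(c,u,v,165)[:2] for u,v in f],np.float32); print(n,"white rect@165",cv2.minAreaRect(g),st[i])
    mm=cv2.morphologyEx(m,cv2.MORPH_CLOSE,np.ones((9,9)));mm=cv2.erode(mm,np.ones((3,3)))>0
    P=W[mm]; P=P[np.abs(P[:,2]-np.median(P[:,2]))<8]; A=np.c_[P[:,:2]-P[:,:2].mean(0),np.ones(len(P))]
    print(" plane",np.linalg.lstsq(A,P[:,2],rcond=None)[0],P.mean(0),len(P))
    # stand foot
    F=W[s].reshape(-1,3);F=F[(F[:,2]>7)&(F[:,2]<17)]
    gm=np.zeros((480,640),np.uint8); gm[s]=cv2.inRange(im[s],(85,)*3,(255,)*3)
    p=cv2.convexHull(cv2.findNonZero(gm))[:,0]; print(" foot@12",cv2.minAreaRect(np.array([plane(c,u,v,12)[:2] for u,v in p],np.float32)))
# IK for down grasp and final poses
for yaw in (22,202):
    a=np.radians(yaw); x=np.array([np.cos(a),np.sin(a),0]); z=np.array([0,0,-1.]); T=np.c_[x,np.cross(z,x),z]
    print(yaw,[None if (q:=inverse_kinematics([535,-224,zz],T)) is None else np.round(q,2).tolist() for zz in (127,300)])
    sgn=-1 if yaw==22 else 1   # nose = sgn*tool x
    code=np.array([602,240,106.])
    for tilt in (0,10,20):
      for az in range(-80,121,20):
        d=np.array([np.cos(np.radians(az)),np.sin(np.radians(az)),0]); t=np.radians(tilt)
        los=np.array([0,0,-1])*np.cos(t)-0*d; los=-np.array([0,0,1])*np.cos(t)-np.sin(t)*d*-1   # nose leaning outward along d
        side=np.cross(los,d); side/=np.linalg.norm(side)
        nose=R.from_rotvec(side*0).apply(los); up=-np.cross(side,los) if np.dot(np.cross(side,los),d)>0 else np.cross(side,los)
        b=np.radians(10) # los = cos10*nose - sin10*zs ; handle dir = -zs
        hd=-up # perpendicular to los, toward d
        nose=los*np.cos(b)-hd*np.sin(b); hz=los*np.sin(b)+hd*np.cos(b)
        T=np.c_[sgn*nose,np.cross(hz,sgn*nose),hz]
        head=code-los*100-nose*62*0-los*62
        q=inverse_kinematics(head+hz*18.7,T)
        if q is not None: print(yaw,tilt,az,np.round(q,2).tolist(),hz.round(2))
```

```text
top white rect@165 ((528.5010375976562, -200.16392517089844), (99.63363647460938, 92.749267578125), 24.483367919921875) [380 256  38  41 637]
 plane [-1.00179056e-01  4.27388440e-01  1.37336734e+02] [ 539.84491084 -194.50288403  137.33673439] 17
 foot@12 ((554.0921630859375, -215.59982299804688), (122.84225463867188, 115.14531707763672), 24.617046356201172)
side white rect@165 ((543.4518432617188, -221.43125915527344), (74.71844482421875, 48.697593688964844), 27.392858505249023) [322 282  32  33 533]
 plane [1.59518572e-01 6.52841724e-02 1.62238370e+02] [ 543.94899219 -220.60088021  162.23837021] 478
 foot@12 ((573.664794921875, -194.14678955078125), (190.7390899658203, 137.12820434570312), 24.111513137817383)
22 [[-0.19, 0.72, 0.74, 1.84, -0.64, 0.84, -0.32], [-0.35, 0.57, 1.01, 1.67, -0.51, 1.19, -0.41]]
22 0 -80 [-1.04, 1.06, 0.36, 1.28, 0.76, 1.76, 2.37] [ 0.17 -0.97 -0.17]
22 0 -60 [-0.95, 0.89, 0.04, 1.58, 1.13, 1.65, 2.18] [ 0.49 -0.85 -0.17]
22 0 -40 [-0.68, 0.81, -0.41, 1.86, 1.54, 1.72, 2.05] [ 0.75 -0.63 -0.17]
22 0 -20 [-1.62, 1.07, 1.0, 2.18, 1.73, 0.55, 1.57] [ 0.93 -0.
[... 3550 characters left out ...]
, 1.89, -0.65] [ 0.17 -0.97  0.17]
202 20 -60 [-1.36, 1.23, 0.62, 1.52, 0.89, 1.56, -0.87] [ 0.49 -0.85  0.17]
202 20 -40 [-1.49, 1.16, 0.63, 1.86, 1.15, 1.28, -1.18] [ 0.75 -0.63  0.17]
202 20 -20 [-1.59, 1.19, 0.69, 2.18, 1.56, 1.11, -1.67] [ 0.93 -0.34  0.17]
202 20 0 [-0.92, 0.99, -0.04, 2.41, 2.14, 1.91, -1.77] [0.98 0.   0.17]
202 20 40 [0.7, 1.39, -1.12, 2.4, 3.79, 1.15, -0.57] [0.75 0.63 0.17]
202 20 60 [1.02, 1.73, -1.48, 2.16, 4.37, 0.19, -1.03] [0.49 0.85 0.17]
202 20 80 [0.82, 1.32, -1.07, 1.86, -1.08, 0.84, -2.1] [0.17 0.97 0.17]
202 20 100 [0.36, 1.12, -0.45, 1.54, -1.18, 1.55, -2.2] [-0.17  0.97  0.17]
202 20 120 [0.24, 1.24, -0.45, 1.16, -1.0, 1.84, -2.45] [-0.49  0.85  0.17]
```

```bash
cat >> h.py <<'E'
def downT(yaw):
    a=np.radians(yaw); x=np.array([np.cos(a),np.sin(a),0]); z=np.array([0,0,-1.]); return np.c_[x,np.cross(z,x),z]
def scanT(tilt,az):
    "scanner rotation (columns x,y,z) with sight tilted from vertical, handle towards az"
    d=np.array([np.cos(np.radians(az)),np.sin(np.radians(az)),0]); t,b=np.radians(tilt),np.radians(10)
    los=np.array([0,0,-np.cos(t)])-np.sin(t)*d; hd=np.cos(t)*d-np.array([0,0,np.sin(t)])
    nose=los*np.cos(b)-hd*np.sin(b); z=-(los*np.sin(b)+hd*np.cos(b)); x=-nose
    return np.c_[x,np.cross(z,x),z],los
E
python3 - <<'E'
from h import *
from workcell import *
T=downT(24.3)
movep([546,-220.3,240],T); print(read_state()["time"])
print(movel([546,-220.3,124],max_speed=120,guard=8))
s=read_state();print(s["time"],s["eef_pos"],s["ft_force"])
c=camera("side"); np.savez("side2.npz",**c); cv2.imwrite("pics/s2.png",cv2.resize(c["image"][180:380,240:460],(660,600),interpolation=cv2.INTER_CUBIC))
E
```

```text
3.0917
False
4.2083 [ 546.29896628 -220.48676809  124.62444954] [-0.34275794 -0.16093639  0.00255261]
```

View pics/s2.png

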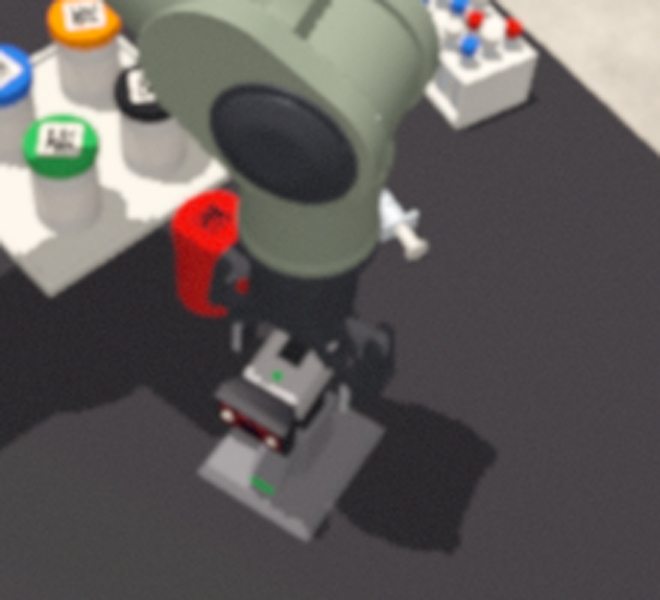

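The fingers straddle the head: the head is at (285,370) in the crop, with fingers at about (238,335) and (340,390). Now I'll clamp and lift.

Run:
```python
from h import *
from workcell import *
clamp(); s=read_state();print(s["time"],s["finger_gap"],s["gripper_force"],s["ft_force"],s["eef_pos"])
p=s["eef_pos"]
print(movel([p[0],p[1],p[2]+20],max_speed=60,guard=15)); s=read_state();print(s["ft_force"],s["finger_gap"])
print(movel([p[0],p[1],p[2]+180],max_speed=150))
s=read_state();print(s["time"],s["finger_gap"],s["ft_force"],s["torque"],s["eef_pos"])
for n in("side","top"):
    c=camera(n); np.savez(n+"3.npz",**c)
    if n=="side": cv2.imwrite("pics/s3.png",cv2.resize(c["image"][150:350,240:460],(660,600),interpolation=cv2.INTER_CUBIC))
# plan check
E=np.array
for tilt in(10,15,20):
  for az in (70,80,90,100,110):
    S,los=scanT(tilt,az); T=np.c_[S[:,0],-S[:,1],-S[:,2]]
    head=E([602,240,106.])-los*162
    q=inverse_kinematics(head-S[:,2]*20,T); print(tilt,az,None if q is None else np.round(q,2).tolist())
print(read_state()["qpos"].round(2))
```

```text
4.7 47.52242147164991 60.68272054195404 [-1.3846579   3.13452298  7.754955  ] [ 546.0316456  -220.04829095  124.40205409]
False
[ 0.34496033 -0.14315753 -1.29676835] 47.581867260129094
False
6.4083 47.2703187382864 [-0.40700655  0.3115368  -2.39546758] [-0.00698674 -0.00259916  0.01920566] [ 545.79552897 -219.82562034  303.61860055]
10 70 [-0.76, 0.97, 1.01, 2.06, 4.22, 1.77, 0.89]
10 80 [0.51, 0.84, -0.85, 1.88, -1.18, 0.63, 0.78]
10 90 [0.24, 0.77, -0.45, 1.77, -1.2, 1.01, 0.81]
10 100 [-0.04, 0.79, -0.04, 1.66, -1.24, 1.35, 0.85]
10 110 [-0.06, 0.84, -0.04, 1.52, -1.12, 1.48, 0.82]
15 70 [-0.87, 1.1, 1.22, 2.03, 4.17, 1.85, 0.75]
15 80 [0.47, 0.8, -0.85, 1.86, -1.09, 0.57, 0.65]
15 90 [0.06, 0.71, -0.24, 1.77, -1.26, 1.04, 0.79]
15 100 [-0.08, 0.75, -0.04, 1.66, -1.2, 1.28, 0.8]
15 110 [-0.22, 0.81, 0.17, 1.55, -1.18, 1.51, 0.85]
20 70 [0.52, 0.82, -1.04, 1.93, -1.03, 0.24, 0.49]
20 80 [0.29, 0.71, -0.65, 1.85, -1.16, 0.62, 0.63]
20 90 [0.02, 0.68, -0.24, 1.76, -1.2, 0.97, 0.71]
20 100 [-0.25, 0.73, 0.17, 1.68, -1.25, 1.3, 0.8]
20 110 [-0.26, 0.78, 0.17, 1.57, -1.14, 1.43, 0.81]
[-0.4   0.64  1.13  1.64 -0.61  1.25 -0.3 ]
```

View pics/s3.png

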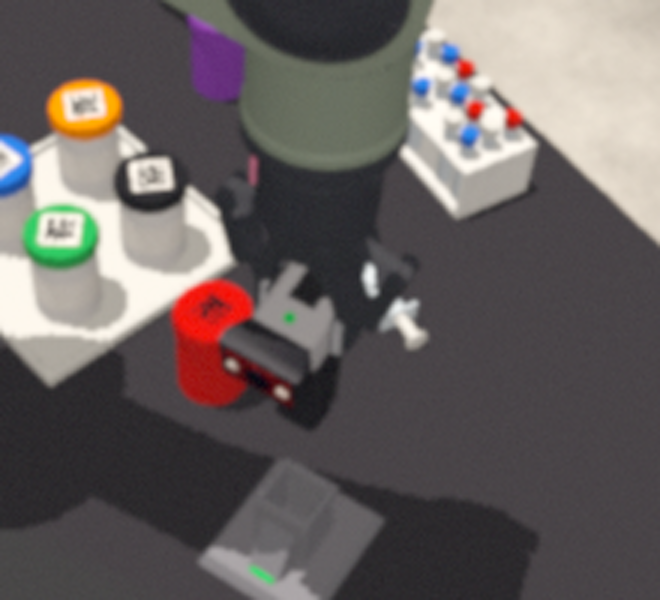

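```bash
cat >> h.py <<'E'
def proj(c,P):
    p=np.linalg.inv(c["cam_to_world"])@np.r_[P,1]; return c["cx"]+c["fx"]*p[0]/-p[2], c["cy"]-c["fy"]*p[1]/-p[2]
E
python3 - <<'E'
from h import *
from workcell import *
c=dict(np.load("side3.npz")); a=np.radians(24.3)
n=np.array([-np.cos(a),-np.sin(a),0]); los=n*np.cos(.1745)-np.array([0,0,np.sin(.1745)])
p0=np.array([545.8,-219.8,303.6+20.6]); print("window expected px",proj(c,p0+62*los),"seen ~(325.7,275.7)")
code=np.array([602.,240,106]); S,los=scanT(15,95); T=np.c_[S[:,0],-S[:,1],-S[:,2]]
tgt=code-los*162-S[:,2]*20.6
movep(tgt+[0,0,60],T); print(read_state()["time"]); movel(tgt,max_speed=100); wait(.3)
s=read_state(); print(s["time"],s["eef_pos"],tgt,s["finger_gap"],s["ft_force"])
head=s["eef_pos"]+s["tool_rot"]@[0,0,-20.6]; nose=s["tool_rot"][:,0]*-1; 
out=[]
for nme in("side","top"):
    c=camera(nme); np.savez(nme+"4.npz",**c); u,v=map(int,proj(c,code))
    print(nme,"code px",proj(c,code),"head",proj(c,head),"window",proj(c,head+62*los),"handle end",proj(c,head-133*S[:,2]-8*nose))
    x,y=max(u-60,0),max(v-70,0); out.append(cv2.resize(c["image"][y:y+120,x:x+120],(400,400),interpolation=cv2.INTER_CUBIC)); print(x,y)
cv2.imwrite("pics/f4.png",np.hstack(out))
E
```

```text
window expected px (np.float64(324.5436340419455), np.float64(276.3714222293784)) seen ~(325.7,275.7)
8.3417
9.3917 [596.78333675 300.4385619  254.22130774] [596.71848177 300.36802965 253.77404767] 47.837212542468635 [-0.79816587  0.33948452 -2.91051986]
side code px (np.float64(267.17032002671914), np.float64(184.73285684806484)) head (np.float64(254.75852921152125), np.float64(133.38960765894103)) window (np.float64(259.7295433065393), np.float64(153.90466912570912)) handle end (np.float64(234.01550738353566), np.float64(125.69473397307108))
207 114
top code px (np.float64(252.4403390885908), np.float64(250.18704936468828)) head (np.float64(230.40419218762526), np.float64(238.7328098680677)) window (np.float64(239.27633606106076), np.float64(243.33173017823285)) handle end (np.float64(189.37224235777887), np.float64(245.15626811876947))
192 180
```

View pics/f4.png

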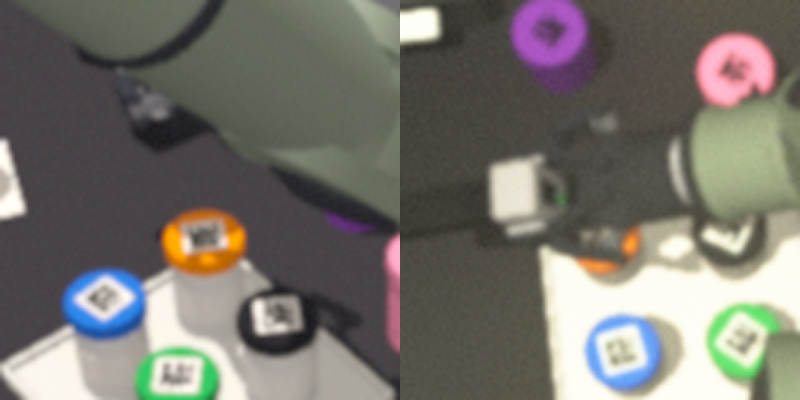

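Run:
```python
from h import *
from workcell import *
c=dict(np.load("top4.npz")); W=cloud(c); s=read_state(); R=s["tool_rot"]
S,los=scanT(15,95); head=s["eef_pos"]-20.6*R[:,2]
m=np.zeros((480,640),np.uint8); b=np.s_[222:256,212:240]; m[b]=cv2.inRange(c["image"][b],(120,)*3,(255,)*3)
k,l,st,ce=cv2.connectedComponentsWithStats(m); i=1+st[1:,4].argmax(); print(st[i],ce[i])
print("rear face centre expected px",proj(c,head-36*los), "rect",cv2.minAreaRect(cv2.findNonZero((l==i).astype(np.uint8))))
corn=[proj(c,head-36*los+a*24*S[:,1]+d*20*np.cross(los,S[:,1])) for a,d in((1,1),(1,-1),(-1,-1),(-1,1))]; print(np.round(corn,1).tolist())
P=W[cv2.erode((l==i).astype(np.uint8),np.ones((5,5)))>0]; P=P[np.abs(P[:,2]-np.median(P[:,2]))<10]
print("rear pts",P.mean(0),"expected",head-36*los,len(P)); A=np.c_[P[:,:2]-P[:,:2].mean(0),np.ones(len(P))]
g=np.linalg.lstsq(A,P[:,2],rcond=None)[0]; nn=np.array([-g[0],-g[1],1]);print("normal",nn/np.linalg.norm(nn),"expected",-los)
c=dict(np.load("side4.npz")); W=cloud(c)[130:172,235:285].reshape(-1,3); Q=W[(W[:,2]>185)&(W[:,2]<290)&(W[:,1]>200)]
loc=(Q-head)@np.c_[los,S[:,1],np.cross(los,S[:,1])]; print("side pts (along los, scanner y, up-ish) pcts",len(Q),np.percentile(loc,[2,25,50,75,98],axis=0).round(1).tolist())
cv2.imwrite("pics/f5.png",np.hstack([cv2.resize(c["image"][125:195,225:295],(400,400),interpolation=cv2.INTER_CUBIC),cv2.resize(dict(np.load("top4.npz"))["image"][215:275,180:240],(400,400),interpolation=cv2.INTER_CUBIC)]))
```

```text
[219 227  17  24 307] [226.50814332 238.13029316]
rear face centre expected px (np.float64(224.98812707559543), np.float64(235.9450558332418)) rect ((226.67831420898438, 238.5660858154297), (22.871429443359375, 15.78028678894043), 87.1375961303711)
[[218.3, 245.4], [232.0, 243.7], [231.6, 226.5], [218.0, 228.2]]
rear pts [594.06755063 288.39219214 297.60665544] expected [597.55442403 291.08844304 297.50987454] 140
normal [-0.07324231  0.22721766  0.97108584] expected [-0.02255757  0.25783416  0.96592583]
side pts (along los, scanner y, up-ish) pcts 240 [[-16.4, -9.2, -63.9], [16.6, 10.4, -24.6], [43.5, 21.7, -21.3], [51.6, 29.3, -15.6], [60.7, 61.2, 83.1]]
```

View pics/f5.png

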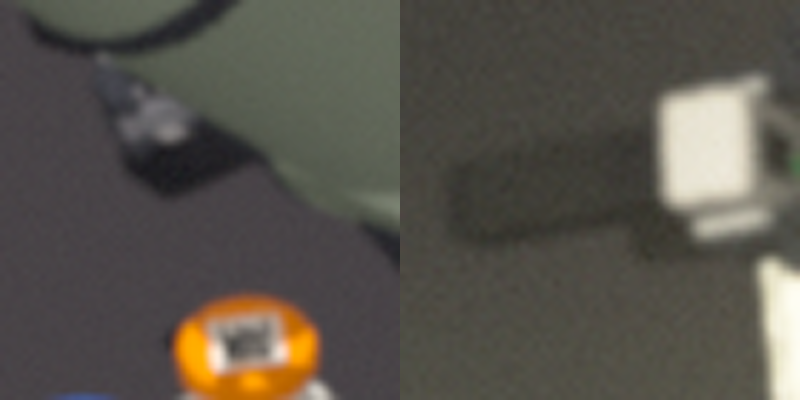

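The nose, rear face and handle end (about (190,244) in the top view) match the planned pose to 1–2 px (about 3–4 mm). The jars are standing, so I'm handing in.

Run:
```python
from workcell import *
s=read_state();print(s["time"],abs(s["qvel"]).max(),s["finger_gap"]); print(finish_job())
```

```text
9.4917 0.002150170645656545 47.43020090021503
the job is handed in; nothing more can be done
None
```

The job is handed in at 9.5 s: the scanner is held still above the orange lid, window about 10 cm from the code and sight about 15° off vertical, with aim checked to about 3–4 mm in the camera images; the read itself could not be confirmed.

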